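# Put mixed-up printed shields back on their own sensor bases

## Task

The three printed vented shields (orange, blue and black) each stand on a sensor base of the wrong colour: move them so that every shield ends upright and fully seated around the hub of the base of its own colour, using the empty gold build plate as the spare place on the way. Never set a shield on the bare bench or tip one over, and leave the tin, the glue stick and the tape roll where they are.

Things in the scene. Friction and masses are not known exactly. Their poses are not given: they have to be found in the camera images.
- shield_orange: orange 3D-printed vented sensor shield: an upright round sleeve open at both ends, outside diameter 60 mm, wall 3 mm, 70 mm tall, about 70 g, stiff, with slotted windows in its sides; loose, can be gripped across its outside from above. Origin at the centre of its lower rim, z up along its axis; its yaw does not matter. At the start it stands upright on a sensor base of another colour
- shield_blue: blue 3D-printed vented sensor shield: an upright round sleeve open at both ends, outside diameter 60 mm, wall 3 mm, 70 mm tall, about 70 g, stiff, with slotted windows in its sides; loose, can be gripped across its outside from above. Origin at the centre of its lower rim, z up along its axis; its yaw does not matter. At the start it stands upright on a sensor base of another colour
- shield_black: charcoal-black 3D-printed vented sensor shield: an upright round sleeve open at both ends, outside diameter 60 mm, wall 3 mm, 70 mm tall, about 70 g, stiff, with slotted windows in its sides; loose, can be gripped across its outside from above. Origin at the centre of its lower rim, z up along its axis; its yaw does not matter. At the start it stands upright on a sensor base of another colour
- base_orange: sensor base fixed to the bench: white disc of 96 mm diameter and 10 mm height with its top face and its round central hub coloured orange (the hub 36 mm in diameter, rising 8 mm above the disc); a seated shield stands on the disc around the hub, 9 mm clear of it all round. Origin at the centre of the disc's underside, on the bench, z up: the seat for the shield is 10 mm above it
- base_blue: sensor base fixed to the bench: white disc of 96 mm diameter and 10 mm height with its top face and its round central hub coloured blue (the hub 36 mm in diameter, rising 8 mm above the disc); a seated shield stands on the disc around the hub, 9 mm clear of it all round. Origin at the centre of the disc's underside, on the bench, z up: the seat for the shield is 10 mm above it
- base_black: sensor base fixed to the bench: white disc of 96 mm diameter and 10 mm height with its top face and its round central hub coloured charcoal-black (the hub 36 mm in diameter, rising 8 mm above the disc); a seated shield stands on the disc around the hub, 9 mm clear of it all round. Origin at the centre of the disc's underside, on the bench, z up: the seat for the shield is 10 mm above it
- build_plate: gold-brown square printer build plate on a black bed, 120 x 120 mm with a small tab, flat top 10 mm above the bench, fixed, empty at the start: the spare place. Origin at the centre of its underside, on the bench, x to the side away from the tab, z up
- nozzle_tin: bystander: loose upright red metal tin with a paper label, 44 mm diameter, 40 mm tall; origin at the centre of its underside, z up
- glue_stick: bystander: loose upright slim glue stick with a yellow label, 28 mm diameter, 75 mm tall; origin at the centre of its underside, z up
- tape_roll: bystander: loose green roll lying flat, 80 mm outside and 56 mm inside diameter, 25 mm tall; origin at the centre of its underside, z up
Mind the look-alikes: they are no part of the job. What is shaped like the shield_black but green or turquoise is not meant.

How it is judged:
On the way:
1. one of the shields has been stood on the build plate and let go (((horizontal distance between shield_orange and build_plate below 0.06 m and z of shield_orange in the frame of build_plate between 0.006 and 0.014 m and angle between shield_orange's own z axis and vertical below 0.08 rad and contact force between the fingers and shield_orange below 0.2 N) or (horizontal distance between shield_blue and build_plate below 0.06 m and z of shield_blue in the frame of build_plate between 0.006 and 0.014 m and angle between shield_blue's own z axis and vertical below 0.08 rad and contact force between the fingers and shield_blue below 0.2 N) or (horizontal distance between shield_black and build_plate below 0.06 m and z of shield_black in the frame of build_plate between 0.006 and 0.014 m and angle between shield_black's own z axis and vertical below 0.08 rad and contact force between the fingers and shield_black below 0.2 N))), for 0.2 s.
At the end, for the whole second after the job is handed in: Each shield stands upright (within 0.08 rad) around the hub of the base of its own colour, its lower rim on the disc (within 4 mm in height) and its axis within 11 mm of the base's centre, let go and at rest (horizontal distance between shield_orange and base_orange below 0.011 m and z of shield_orange in the frame of base_orange between 0.006 and 0.014 m and angle between each of shield_orange, shield_blue, shield_black's own z axis and vertical below 0.08 rad and linear speed of each of shield_orange, shield_blue, shield_black below 0.02 m/s and contact force between the fingers and shield_orange below 0.2 N and horizontal distance between shield_blue and base_blue below 0.011 m and z of shield_blue in the frame of base_blue between 0.006 and 0.014 m and contact force between the fingers and shield_blue below 0.2 N and horizontal distance between shield_black and base_black below 0.011 m and z of shield_black in the frame of base_black between 0.006 and 0.014 m and contact force between the fingers and shield_black below 0.2 N); the robot touches nothing.
It fails at once if a shield was set down on the bare bench (its lower rim came within 5 mm of the bench) (height (world z) of any of shield_orange, shield_blue, shield_black below 0.005 m).
It fails at once if a shield was tipped over (more than 0.9 rad) (angle between any of shield_orange, shield_blue, shield_black's own z axis and vertical above 0.9 rad).
It fails at once if the tin, the glue stick or the tape roll was moved by more than 30 mm (distance of any of nozzle_tin, glue_stick, tape_roll from where it was at the start of the episode above 0.03 m).
It also fails if it takes over 106 s, if anything falls off the work surface, if the arm or the gripper's body presses on something with over 40 N, if the wrist force passes 120 N, or if a joint passes its speed limit or range.

## Robot

A 6-joint arm with a two-finger parallel gripper is mounted at the origin on the work surface. World frame = base frame: x ahead of the robot, y to its left, z up, the work surface at z = 0. Lengths are in m, angles in rad, forces in N, time in s.
With the tool pointing down it reaches from about 0.4 to 0.825 m from the base axis. Payload 7 kg.
Tool frame: the origin (TCP) lies at the very end of the fingers, on their centre line; the grasp point (between the pads) lies 19 mm behind it; z points along the fingers, y is the line along which they close (so a half turn about z gives the same grasp; the last joint's range is limited). The gripper opens to 88 mm and grips with 3 to 60 N. Pads are 19 mm wide; open, the fingers measure 130 mm over their backs; the gripper's body (78 mm by 193 mm) begins 47 mm behind the grasp point.
Start: joints at [1.565, 0.359, 0.012, 0, -1.224, -0.288], TCP at [0.195, 0.646, 0.199] pointing down, gripper open.
Joint ranges: [-3.07, 3.07], [-1.43, 2.12], [-1.02, 1.25], [-3.03, 1.67], [-3.05, -0], [-3.03, 3.03]. Speed limits (rad/s): [2.39, 2.39, 3.01, 3.14, 3.14, 3.14].

## Interface

Orientations are given as [roll, pitch, yaw] about the fixed x, y, z axes, in that order (R = Rz(yaw) Ry(pitch) Rx(roll)).
In Python, from station import arm, grab_frame gives the robot as it stands.
- The arm moves only by the tool jog_arm, never from a script. Its argument "deltas" is a list that holds one entry, the list of rows, each a list of 4 numbers: the shift along the tool's x, y, z in units of 60 mm (1.0 is 60 mm), then the turn about the tool's z in units of 5 degrees (1.0 is 5 degrees). A call has 1 to 8 rows; each row is the pose to reach, as a shift and turn from the pose commanded when the call began, along the tool's axes at that moment; what a row does not reach only later rows make up. A row lasts 1/8 s, in which the tool goes at most 62.5 mm and 10.7 degrees, less where a joint would pass 70% of its speed; a pose out of reach is approached as far as the arm can. A call with a gripper value outside its range is refused whole. "grip" is the finger opening in mm, from 0 to 87.6, set as the call begins (left out, the last holds). The fingers move at their own pace and stop on an object; "squeeze" is the grip in N (left out, the last holds). Time passes only in rows, so rows that repeat a pose let the fingers close. It gives the time, the measured TCP pose, the force, the opening and the grip force at its end, in the units of the state.
- arm.get_state(): the state, without advancing time (a new reading comes with each control period).
- grab_frame(name): name is "scene" or "top" or "wrist"; returns a dict with "img" (480x640x3 uint8, red, green, blue), "vfov" (degrees; the focal length in pixels is half the picture's height over the tangent of half this angle, whatever the lens; pixels are square), "cx", "cy" (the principal point, pixels), "xyz" and "rotation" of the camera in the world. Camera axes: x right, y down, z forward; pixel columns grow to the right and rows downward; lengths in m; the calibration is good to about 2 mm. A picture is of the moment at which its call begins. There is no depth.
- arm.job_done(): hands the job in; it is judged then, once.
The state is a dict: "t": time; "q": joint angles; "qd": joint speeds; "joint_efforts": joint torques, N m; "eef_pos": TCP position; "ee_rot": TCP orientation; "force": force on the tool from outside, world axes, zero at the start; "moment": the same for the moment, N m; "width": finger opening in m; "gripper_force": force on a finger pad.
Only numpy, scipy, OpenCV 4.12 (cv2) and the standard library are available. Lean on these libraries where they do the work, as an engineer would, in place of code of your own. Each camera call takes 0.05 s, during which the arm holds its last target. There are 200 camera calls.

## Working session

There is one attempt and no reset: what is moved stays moved. The work goes in short steps, Python scripts to look and compute and a tool call to move; the robot and the scene stay as the last step left them, time stands still between calls to the robot, and variables do not carry over. Pictures are saved under pics/ and viewed, at most 14 in all, crops included, and the job is handed in when it is done.

Besides the shell and the picture viewer there is one more tool, called after "Call:" as name(argument=value, ...) on one line, values as JSON. jog_arm: Moves the arm, as the interface text tells. Its arguments: {"type":"object","properties":{"deltas":{"type":"array"},"grip":{"type":"number"},"squeeze":{"type":"number"}},"required":["deltas"]}

```bash
mkdir -p pics; ls; cat > h.py <<'E'
import cv2,numpy as np
from station import arm,grab_frame
def save(n,f): cv2.imwrite(f'pics/{n}.png',cv2.cvtColor(f['img'],cv2.COLOR_RGB2BGR))
def ray(f,u,v,z):
    F=240/np.tan(np.radians(f['vfov'])/2)
    d=np.array(f['rotation'])@np.array([(u-f['cx'])/F,(v-f['cy'])/F,1]); o=np.array(f['xyz'])
    return o+d*(z-o[2])/d[2]
def proj(f,p):
    F=240/np.tan(np.radians(f['vfov'])/2)
    c=np.array(f['rotation']).T@(np.array(p)-np.array(f['xyz'])); return f['cx']+F*c[0]/c[2],f['cy']+F*c[1]/c[2]
E
python3 - <<'E'
from h import *
for n in('top','scene'):
    f=grab_frame(n);save(n+'0',f);print({k:v for k,v in f.items() if k!='img'})
print(arm.get_state())
E
```

```text
pics
{'vfov': 48.17295291280819, 'cx': 320.54107930640987, 'cy': 237.70833324797871, 'xyz': array([0.46762733, 0.03065417, 1.01500034]), 'rotation': array([-3.08632602, -0.01843872, -1.56311061])}
{'vfov': 48.43537998137321, 'cx': 330.51235142218803, 'cy': 242.69965229932072, 'xyz': array([1.00086005, 0.36720394, 0.79557215]), 'rotation': array([-2.45912822,  0.01203362,  2.20452842])}
{'t': 0.1, 'q': array([ 1.56511145e+00,  3.59323041e-01,  1.11218451e-02, -3.06422996e-04,
       -1.22408121e+00, -2.88094893e-01]), 'qd': array([ 0.00157214, -0.00124311,  0.00338298,  0.0011722 , -0.00039274,
        0.00024668]), 'joint_efforts': array([-5.22406262e-04, -5.84162557e+01,  2.93752384e+01,  7.01563284e+00,
        1.01573789e-02, -4.78443337e-05]), 'eef_pos': array([0.19535648, 0.64560286, 0.19839929]), 'ee_rot': array([ 3.14008596e+00, -1.46075822e-04, -2.93883998e-01]), 'force': array([ 0.45402684, -0.18047827, -0.85527897]), 'moment': array([-0.0057596 , -0.06104391,  0.02651327]), 'gripper_force': 0.0, 'width': 0.0873540651446874}
```

View pics/top0.png

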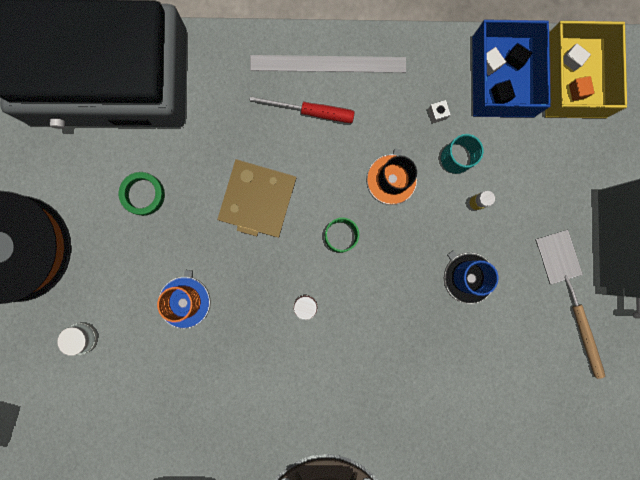

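View pics/scene0.png

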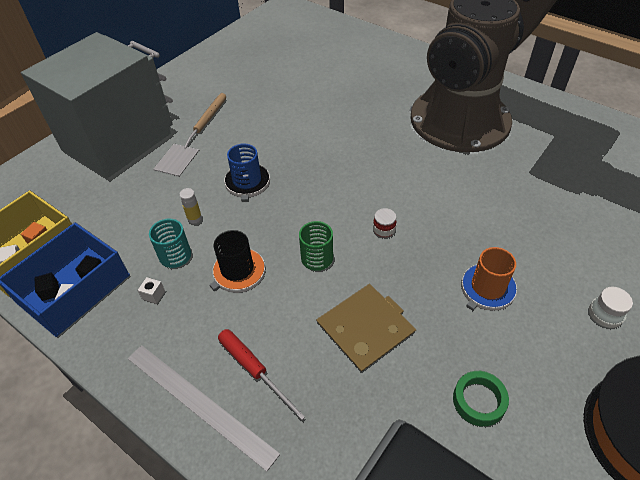

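The top view holds these candidates:
- **Shields:** black on the orange base (397,175), orange on the blue base (180,303), blue on the black base (478,277).
- **Look-alikes to leave alone:** green sleeve (341,235), turquoise sleeve (462,153), and black cubes in the bin (518,55).
- **Bystanders:** tape roll (140,193), tin (305,307), glue stick (483,200).
- **Spare place:** build plate (257,198).

By the description, the three shields are the ones standing on bases.

```bash
cat >> h.py <<'E'
from scipy.spatial.transform import Rotation as Rn
from scipy.optimize import least_squares
def grab(n):
    f=dict(grab_frame(n)); f['rotation']=Rn.from_euler('xyz',f['rotation']).as_matrix(); return f
# hsv (OpenCV, from RGB) ranges
COL={'orange':((5,120,60),(18,255,255)),'blue':((105,120,40),(125,255,255)),'black':((0,0,0),(180,255,55))}
def mask(f,c,u,v,r):
    m=cv2.inRange(cv2.cvtColor(f['img'],cv2.COLOR_RGB2HSV),*COL[c]); k=np.zeros_like(m)
    cv2.circle(k,(int(u),int(v)),r,255,-1); return m&k
def hull(m):
    n,l,s,_=cv2.connectedComponentsWithStats(cv2.morphologyEx(m,cv2.MORPH_CLOSE,np.ones((5,5))))
    i=1+s[1:,4].argmax(); c,_=cv2.findContours((l==i).astype(np.uint8),0,cv2.CHAIN_APPROX_NONE)
    h=cv2.convexHull(max(c,key=cv2.contourArea))[:,0].astype(float)
    return np.vstack([np.linspace(a,b,8,endpoint=False) for a,b in zip(h,np.roll(h,-1,0))])
def circ(f,pts,z,R,half=False):
    w=np.array([ray(f,u,v,z)[:2] for u,v in pts])
    if half:
        d=w.mean(0)-np.array(f['xyz'])[:2]; d/=np.linalg.norm(d); w=w[(w-w.mean(0))@d>0.003]
    r=least_squares(lambda p:np.hypot(*(w-p).T)-R,w.mean(0),loss='soft_l1',f_scale=.001)
    return r.x.round(4),np.abs(r.fun).mean().round(4)
E
python3 - <<'E'
from h import *
f=grab('top')
for sh,ba,u,v in(('black','orange',393,178),('orange','blue',183,303),('blue','black',472,278)):
    for nm,c,z,R,h in(('shield',sh,.08,.030,True),('base',ba,.01,.048,False)):
        p=hull(mask(f,c,u,v,36)); print(nm,c,circ(f,p,z,R,h),p.min(0),p.max(0))
hsv=cv2.cvtColor(f['img'],cv2.COLOR_RGB2HSV)
m=cv2.inRange(hsv,(12,70,60),(28,255,255)); k=np.zeros_like(m);cv2.circle(k,(257,198),60,255,-1)
m=cv2.morphologyEx(m&k,cv2.MORPH_OPEN,np.ones((25,25)))
rect=cv2.minAreaRect(cv2.findNonZero(m));print('plate',rect,ray(f,*rect[0],.01))
for n,u,v,z in(('tin',305,307,.04),('glue',489,198,.075),('greens',341,235,.04),('turq',462,153,.04),('nut',440,111,.02),('tape',140,193,.025)): print(n,ray(f,u,v,z).round(3))
tiles=[cv2.resize(f['img'][v-38:v+38,u-38:u+38],(390,290)) for u,v in((393,178),(183,303),(472,278),(257,198))]
cv2.imwrite('pics/crop.png',cv2.cvtColor(np.vstack([np.hstack(tiles[:2]),np.hstack(tiles[2:])]),cv2.COLOR_RGB2BGR))
w=grab('wrist');save('wrist0',w);s=arm.get_state()
R=Rn.from_euler('xyz',s['ee_rot']).as_matrix();print('wristcam in tool',R.T@(w['xyz']-s['eef_pos']),R.T@w['rotation'],w['vfov'])
E
```

```text
shield black (array([ 0.635 , -0.1239]), np.float64(0.0005)) [378. 156.] [416. 193.]
base orange (array([ 0.6374, -0.1223]), np.float64(0.0019)) [367. 155.] [415. 203.]
shield orange (array([0.4028, 0.2648]), np.float64(0.0005)) [157. 287.] [199. 321.]
base blue (array([0.4007, 0.2681]), np.float64(0.0023)) [162. 278.] [208. 327.]
shield blue (array([ 0.4524, -0.2662]), np.float64(0.0004)) [454. 260.] [497. 295.]
base black (array([ 0.4519, -0.2696]), np.float64(0.0027)) [446. 255.] [495. 302.]
plate ((256.5, 198.5), (65.0, 65.0), 90.0) [0.59609713 0.13344    0.01      ]
tin [0.396 0.04  0.04 ]
glue [ 0.593 -0.284  0.075]
greens [ 0.527 -0.024  0.04 ]
turq [ 0.68  -0.247  0.04 ]
nut [ 0.764 -0.211  0.02 ]
tape [0.602 0.346 0.025]
wristcam in tool [ 0.07248779 -0.0012823  -0.18504728] [[-9.36130517e-04 -9.64376721e-01 -2.64531026e-01]
 [ 9.99999477e-01 -7.93731742e-04 -6.45193178e-04]
 [ 4.12242610e-04 -2.64531491e-01  9.64376960e-01]] 69.57727184876862
```

View pics/crop.png

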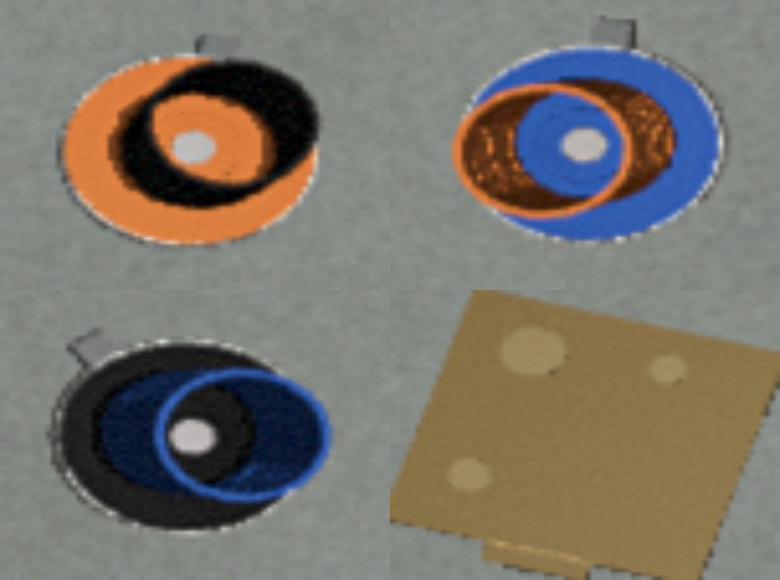

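The crop confirms the choice: black on orange, orange on blue, blue on black, and the plate is empty. Each hub has a white centre dot, so I'll use those for the base centres.

```bash
cat >> h.py <<'E'
def go(x,y,z,yaw=None):
    s=arm.get_state();R=Rn.from_euler('xyz',s['ee_rot']).as_matrix()
    d=R.T@(np.array([x,y,z])-s['eef_pos'])/.06; t=0 if yaw is None else -np.degrees(yaw-s['ee_rot'][2])/5
    print('t',round(s['t'],2),'pos',s['eef_pos'].round(4),'yaw',s['ee_rot'][2].round(3),'w',round(s['width'],4),'-> delta',d.round(3),'turn',round(t,2))
def dot(f,u,v,z=.018):
    h=cv2.cvtColor(f['img'],cv2.COLOR_RGB2HSV);m=cv2.inRange(h,(0,0,150),(180,60,255));k=np.zeros_like(m);cv2.circle(k,(u,v),8,255,-1)
    p=cv2.findNonZero(m&k)[:,0].mean(0);return p,ray(f,*p,z).round(4)
E
python3 - <<'E'
from h import *
f=grab('top')
for a in((393,179),(183,303),(472,279)):print(dot(f,*a))
go(.635,-.124,.17)
E
```

```text
(array([392.22, 178.16]), array([ 0.636, -0.121,  0.018]))
(array([182.48214286, 302.39285714]), array([0.4016, 0.2657, 0.018 ]))
(array([470.89583333, 277.83333333]), array([ 0.4505, -0.2679,  0.018 ]))
t 0.25 pos [0.1954 0.6458 0.1988] yaw -0.294 w 0.0878 -> delta [10.729 10.158  0.489] turn 0
```

Call:
jog_arm(deltas=[[[5.36, 5.08, 0, 0], [5.36, 5.08, 0, 0], [5.36, 5.08, 0, 0], [5.36, 5.08, 0, 0], [5.36, 5.08, 0, 0], [5.36, 5.08, 0, 0], [5.36, 5.08, 0, 0], [5.36, 5.08, 0, 0]]], grip=87, squeeze=15)

```text
t: 1.25
eef_pos: [0.4161, 0.258, 0.1995]
ee_rot: [-3.141, -0.0, -0.298]
force: [-0.3, 0.2, -0.7]
width: 0.0869
gripper_force: 0.0
```

```bash
python3 -c "
from h import *
go(.635,-.124,.17);print(arm.get_state()['q'].round(2))"
```

```text
t 1.25 pos [0.4161 0.258  0.1995] yaw -0.298 w 0.0869 -> delta [5.357 5.015 0.492] turn 0
[ 0.96  0.05 -0.38  0.   -1.14  0.32]
```

Call:
jog_arm(deltas=[[[5.36, 5.02, 0, 0], [5.36, 5.02, 0, 0], [5.36, 5.02, 0, 0], [5.36, 5.02, 0, 0], [5.36, 5.02, 0, 0], [5.36, 5.02, 0, 0], [5.36, 5.02, 0, 0], [5.36, 5.02, 0, 0]]])

```text
t: 2.25
eef_pos: [0.6368, -0.1233, 0.1977]
ee_rot: [3.14, 0.002, -0.298]
force: [-1.8, 0.3, -0.1]
width: 0.0868
gripper_force: 0.0
```

```bash
python3 - <<'E'
from h import *
go(.635,-.124,.045);print(arm.get_state()['q'].round(2))
w=grab('wrist');save('w1',w);print(proj(w,(.635,-.124,.08)),proj(w,(.636,-.121,.018)))
E
```

```text
t 2.25 pos [ 0.6368 -0.1233  0.1977] yaw -0.298 w 0.0868 -> delta [-0.02   0.018  2.545] turn 0
[ 0.11  0.32 -0.05  0.   -1.2   1.16]
(np.float64(322.09588515558164), np.float64(235.42032403958632)) (np.float64(318.6466626896463), np.float64(221.60814213088057))
```

View pics/w1.png

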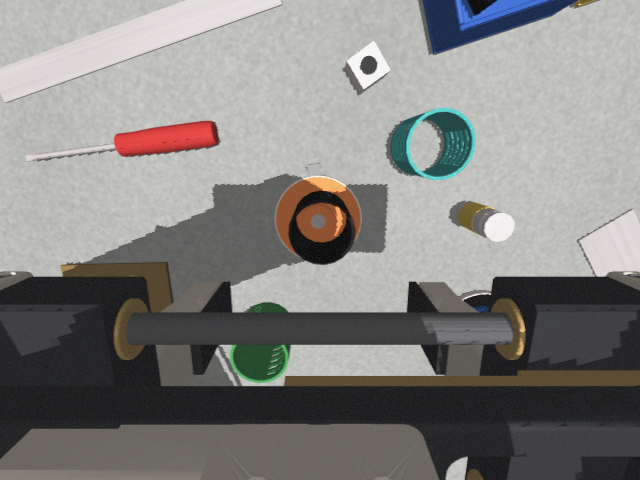

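The wrist picture agrees with the estimates: hub dot at (318,222) and rim centre near (321,235). I'll descend now.

Call:
jog_arm(deltas=[[[-0.02, 0.02, 0.7, 0], [-0.02, 0.02, 1.3, 0], [-0.02, 0.02, 1.7, 0], [-0.02, 0.02, 2.0, 0], [-0.02, 0.02, 2.3, 0], [-0.02, 0.02, 2.54, 0], [-0.02, 0.02, 2.54, 0]]])

```text
t: 3.18
eef_pos: [0.6335, -0.121, 0.0458]
ee_rot: [3.141, 0.002, -0.294]
force: [-0.4, -0.5, 0.7]
width: 0.087
gripper_force: 0.0
```

Call:
jog_arm(deltas=[[[0, 0, 0, 0], [0, 0, 0, 0], [0, 0, 0, 0], [0, 0, 0, 0], [0, 0, 0, 0], [0, 0, 0, 0], [0, 0, 0, 0], [0, 0, 0, 0]]], grip=50, squeeze=15)

```text
t: 4.18
eef_pos: [0.6345, -0.1213, 0.0474]
ee_rot: [3.141, -0.001, -0.294]
force: [-0.7, -2.3, 6.0]
width: 0.0595
gripper_force: 15.1
```

```bash
python3 -c "
from h import *
go(.596,.133,.150)"
```

```text
t 4.17 pos [ 0.6345 -0.1213  0.0474] yaw -0.294 w 0.0595 -> delta [-1.84  -3.871 -1.713] turn 0
```

Call:
jog_arm(deltas=[[[0, 0, -0.2, 0], [0, 0, -0.6, 0], [0, 0, -1.1, 0], [0, 0, -1.6, 0], [0, 0, -1.8, 0], [0, 0, -1.8, 0]]])

```text
t: 4.92
eef_pos: [0.6343, -0.1207, 0.1553]
ee_rot: [-3.141, -0.001, -0.294]
force: [0.0, 0.5, -0.7]
width: 0.0596
gripper_force: 15.0
```

Call:
jog_arm(deltas=[[[-0.2, -0.4, 0, 0], [-0.5, -1.0, 0, 0], [-0.85, -1.8, 0, 0], [-1.2, -2.5, 0, 0], [-1.5, -3.2, 0, 0], [-1.75, -3.7, 0, 0], [-1.84, -3.87, 0, 0], [-1.84, -3.87, 0, 0]]])

```text
t: 5.92
eef_pos: [0.595, 0.1334, 0.1537]
ee_rot: [3.14, 0.001, -0.293]
force: [-0.6, -0.4, -0.9]
width: 0.0595
gripper_force: 15.0
```

```bash
python3 -c "
from h import *
w=grab('scene');save('s1',w)
go(.596,.133,.047);print(arm.get_state()['force'],arm.get_state()['gripper_force'])"
```

```text
t 5.97 pos [0.5953 0.1327 0.154 ] yaw -0.294 w 0.0596 -> delta [ 0.012 -0.009  1.783] turn 0
[ 0.26099473 -0.35663969 -1.38311833] 14.979622028768063
```

View pics/s1.png

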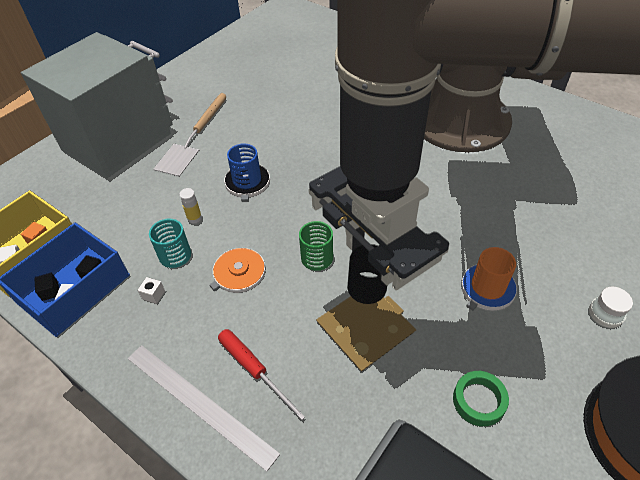

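The black shield (370,285) is held upright over the plate, and the orange base (239,268) is free. I'll lower it and release.

Call:
jog_arm(deltas=[[[0, 0, 0.5, 0], [0, 0, 1.0, 0], [0, 0, 1.35, 0], [0, 0, 1.55, 0], [0, 0, 1.65, 0], [0, 0, 1.72, 0], [0, 0, 1.76, 0], [0, 0, 1.78, 0]]])

```text
t: 6.98
eef_pos: [0.5959, 0.1333, 0.0484]
ee_rot: [-3.141, -0.0, -0.294]
force: [0.2, -0.2, -0.6]
width: 0.0594
gripper_force: 15.0
```

Call:
jog_arm(deltas=[[[0, 0, 0, 0]]])

```text
t: 7.1
eef_pos: [0.5958, 0.1333, 0.0483]
ee_rot: [-3.141, -0.0, -0.294]
force: [-0.2, -0.5, -0.4]
width: 0.0593
gripper_force: 15.0
```

Call:
jog_arm(deltas=[[[0, 0, 0.01, 0], [0, 0, 0.02, 0], [0, 0, 0.03, 0], [0, 0, 0.03, 0]]])

```text
t: 7.6
eef_pos: [0.5964, 0.1331, 0.0473]
ee_rot: [-3.141, -0.001, -0.293]
force: [-2.0, -1.7, 6.1]
width: 0.0596
gripper_force: 15.0
```

Contact at 6 N, so I'll release and rise.

Call:
jog_arm(deltas=[[[0, 0, 0, 0], [0, 0, 0, 0], [0, 0, 0, 0], [0, 0, 0, 0], [0, 0, 0, 0], [0, 0, 0, 0]]], grip=87)

```text
t: 8.35
eef_pos: [0.5957, 0.1332, 0.0462]
ee_rot: [3.142, 0.0, -0.294]
force: [-0.2, 0.1, -0.2]
width: 0.0868
gripper_force: 0.0
```

Call:
jog_arm(deltas=[[[0, 0, -0.3, 0], [0, 0, -0.8, 0], [0, 0, -1.4, 0], [0, 0, -2.0, 0], [0, 0, -2.3, 0], [0, 0, -2.3, 0]]])

```text
t: 9.1
eef_pos: [0.5965, 0.1336, 0.186]
ee_rot: [-3.139, -0.002, -0.294]
force: [0.2, 0.4, -0.1]
width: 0.0868
gripper_force: 0.0
```

```bash
python3 - <<'E'
from h import *
f=grab('top');save('t1',f)
p=hull(mask(f,'orange',393,178,36));print('orange base',circ(f,p,.01,.048),dot(f,393,179))
s=grab('scene')
for c in((239,265),):print('scene dot',dot(s,*c))
w=grab('wrist');save('w2',w)
go(.403,.265,.185)
E
```

```text
orange base (array([ 0.6367, -0.1219]), np.float64(0.0021)) (array([392.22, 178.16]), array([ 0.636, -0.121,  0.018]))
scene dot (array([237.61363636, 265.02272727]), array([ 0.6382, -0.1209,  0.018 ]))
t 9.25 pos [0.5951 0.133  0.1832] yaw -0.294 w 0.087 -> delta [-3.701 -1.178 -0.027] turn 0
```

View pics/w2.png

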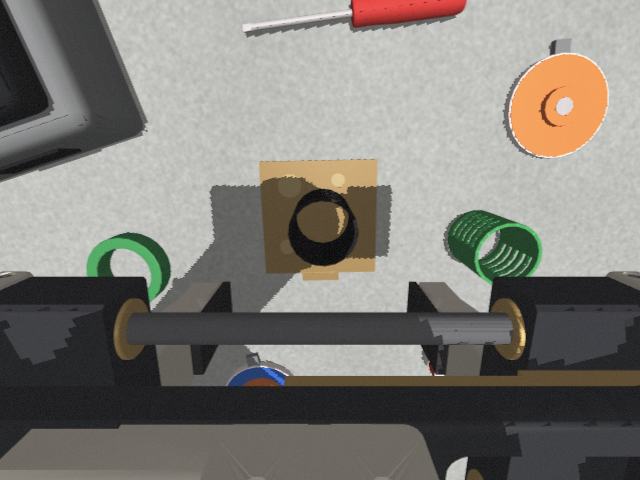

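The black shield stands on the plate (322,227). Next is the orange shield.

Call:
jog_arm(deltas=[[[-0.9, -0.3, 0, 0], [-1.8, -0.6, 0, 0], [-2.6, -0.85, 0, 0], [-3.4, -1.1, 0, 0], [-3.7, -1.18, 0, 0], [-3.7, -1.18, 0, 0], [-3.7, -1.18, 0, 0]]])

```text
t: 10.12
eef_pos: [0.4039, 0.2649, 0.1837]
ee_rot: [3.141, 0.0, -0.294]
force: [-0.1, -0.0, -1.4]
width: 0.0871
gripper_force: 0.0
```

```bash
python3 - <<'E'
from h import *
w=grab('wrist');save('w3',w);print(proj(w,(.403,.265,.08)),proj(w,(.401,.266,.018)))
go(.403,.265,.047)
E
```

```text
(np.float64(320.974330976768), np.float64(238.74816005515592)) (np.float64(320.27199838056055), np.float64(226.08665057737812))
t 10.18 pos [0.4041 0.2647 0.1838] yaw -0.294 w 0.0869 -> delta [-1.900e-02 -1.000e-03  2.279e+00] turn 0
```

View pics/w3.png

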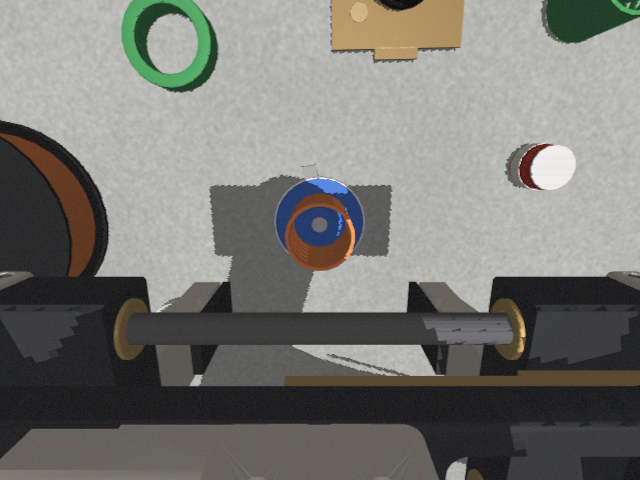

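The prediction matches again: dot at (319,225), rim centre near (321,239). I'll descend and grip.

Call:
jog_arm(deltas=[[[-0.02, 0, 0.6, 0], [-0.02, 0, 1.1, 0], [-0.02, 0, 1.5, 0], [-0.02, 0, 1.8, 0], [-0.02, 0, 2.1, 0], [-0.02, 0, 2.28, 0], [-0.02, 0, 2.28, 0]]])

```text
t: 11.05
eef_pos: [0.4027, 0.2647, 0.0467]
ee_rot: [3.14, 0.001, -0.295]
force: [-0.7, -0.2, -0.5]
width: 0.0868
gripper_force: 0.0
```

Call:
jog_arm(deltas=[[[0, 0, 0, 0], [0, 0, 0, 0], [0, 0, 0, 0], [0, 0, 0, 0], [0, 0, 0, 0], [0, 0, 0, 0], [0, 0, 0, 0], [0, 0, 0, 0]]], grip=50, squeeze=15)

```text
t: 12.05
eef_pos: [0.4027, 0.2656, 0.0478]
ee_rot: [-3.141, -0.0, -0.294]
force: [-1.1, -1.5, 6.6]
width: 0.0596
gripper_force: 15.0
```

Call:
jog_arm(deltas=[[[0, 0, -0.2, 0], [0, 0, -0.6, 0], [0, 0, -1.1, 0], [0, 0, -1.6, 0], [0, 0, -2.0, 0], [0, 0, -2.0, 0]]])

```text
t: 12.8
eef_pos: [0.4033, 0.2666, 0.1697]
ee_rot: [-3.138, -0.001, -0.294]
force: [-0.1, -0.0, -0.6]
width: 0.0593
gripper_force: 15.0
```

```bash
python3 - <<'E'
from h import *
w=grab('wrist');f=grab('top');print('blue base dot',dot(f,183,303),circ(f,hull(mask(f,'blue',183,303,36)),.01,.048))
save('w4',w)
go(.637,-.1215,.160)
E
```

```text
Traceback (most recent call last):
  File "h.py", line 37, in dot
    p=cv2.findNonZero(m&k)[:,0].mean(0);return p,ray(f,*p,z).round(4)
      ~~~~~~~~~~~~~~~~~~~~^^^^^
TypeError: 'NoneType' object is not subscriptable
```

```bash
python3 - <<'E'
from h import *
go(.637,-.1215,.165)
E
```

```text
t 12.9 pos [0.4022 0.2654 0.1673] yaw -0.294 w 0.0597 -> delta [5.614 5.038 0.035] turn 0
```

Call:
jog_arm(deltas=[[[0.3, 0.27, 0, 0], [0.9, 0.8, 0, 0], [1.6, 1.44, 0, 0], [2.3, 2.06, 0, 0], [3.0, 2.7, 0, 0], [3.7, 3.32, 0, 0], [4.3, 3.86, 0, 0], [4.7, 4.22, 0, 0]]])

```text
t: 13.9
eef_pos: [0.5991, -0.0606, 0.1656]
ee_rot: [3.14, 0.003, -0.295]
force: [-0.1, 0.7, -0.6]
width: 0.0596
gripper_force: 15.0
```

Call:
jog_arm(deltas=[[[0.5, 0.45, 0, 0], [0.8, 0.72, 0, 0], [0.9, 0.81, 0, 0], [0.9, 0.81, 0, 0], [0.9, 0.81, 0, 0]]])

```text
t: 14.52
eef_pos: [0.6364, -0.1197, 0.1675]
ee_rot: [-3.141, 0.0, -0.293]
force: [-0.4, -0.3, -1.1]
width: 0.0596
gripper_force: 15.0
```

```bash
python3 - <<'E'
from h import *
w=grab('wrist');save('w4',w);print(proj(w,(.637,-.1215,.018)))
go(.637,-.1215,.048)
E
```

```text
(np.float64(322.30303349365784), np.float64(225.40401767067164))
t 14.57 pos [ 0.6365 -0.1197  0.1677] yaw -0.293 w 0.0597 -> delta [0.017 0.027 1.995] turn 0
```

View pics/w4.png

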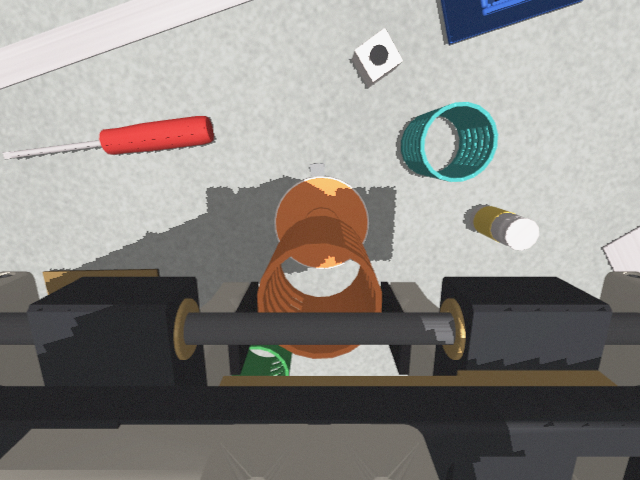

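The orange shield is held over the orange disc, which is centred near (322,222). I'll lower it.

Call:
jog_arm(deltas=[[[0.02, 0.03, 0.6, 0], [0.02, 0.03, 1.2, 0], [0.02, 0.03, 1.5, 0], [0.02, 0.03, 1.7, 0], [0.02, 0.03, 1.85, 0], [0.02, 0.03, 1.93, 0], [0.02, 0.03, 1.97, 0], [0.02, 0.03, 1.99, 0]]])

```text
t: 15.58
eef_pos: [0.6377, -0.1227, 0.0484]
ee_rot: [-3.141, -0.001, -0.294]
force: [-0.5, 0.1, -0.7]
width: 0.0598
gripper_force: 15.0
```

Call:
jog_arm(deltas=[[[0, 0, 0.01, 0], [0, 0, 0.02, 0], [0, 0, 0.02, 0], [0, 0, 0.02, 0]]])

```text
t: 16.08
eef_pos: [0.638, -0.1229, 0.0479]
ee_rot: [-3.141, -0.001, -0.294]
force: [-0.6, -0.7, 6.0]
width: 0.0592
gripper_force: 15.0
```

Seated, with 6 N contact. I'll release, rise and check.

Call:
jog_arm(deltas=[[[0, 0, 0, 0], [0, 0, 0, 0], [0, 0, 0, 0], [0, 0, 0, 0], [0, 0, 0, 0], [0, 0, 0, 0]]], grip=87)

```text
t: 16.82
eef_pos: [0.6374, -0.1227, 0.0468]
ee_rot: [3.142, 0.0, -0.294]
force: [-0.8, -0.8, 0.4]
width: 0.0871
gripper_force: 0.0
```

Call:
jog_arm(deltas=[[[0, 0, -0.3, 0], [0, 0, -0.8, 0], [0, 0, -1.4, 0], [0, 0, -2.0, 0], [0, 0, -2.3, 0], [0, 0, -2.3, 0]]])

```text
t: 17.58
eef_pos: [0.6382, -0.1226, 0.1869]
ee_rot: [-3.14, -0.003, -0.294]
force: [-0.1, 0.3, -0.8]
width: 0.087
gripper_force: 0.0
```

```bash
python3 - <<'E'
from h import *
f=grab('top');print('blue base',dot(f,183,303),circ(f,hull(mask(f,'blue',183,303,36)),.01,.048))
go(.4515,-.266,.185); print(arm.get_state()['q'].round(2))
E
```

```text
blue base (array([182.36666667, 302.46666667]), array([0.4014, 0.2659, 0.018 ])) (array([0.4   , 0.2625]), np.float64(0.0028))
t 17.62 pos [ 0.6373 -0.1225  0.1852] yaw -0.294 w 0.0871 -> delta [-2.271  3.186 -0.   ] turn 0
[ 0.11  0.32 -0.07 -0.   -1.18  1.17]
```

Call:
jog_arm(deltas=[[[-0.5, 0.7, 0, 0], [-1.1, 1.5, 0, 0], [-1.6, 2.2, 0, 0], [-2.0, 2.8, 0, 0], [-2.27, 3.19, 0, 0], [-2.27, 3.19, 0, 0], [-2.27, 3.19, 0, 0]]])

```text
t: 18.5
eef_pos: [0.4515, -0.2662, 0.1841]
ee_rot: [-3.142, 0.001, -0.294]
force: [0.2, -0.2, -0.9]
width: 0.0872
gripper_force: 0.0
```

```bash
python3 - <<'E'
from h import *
w=grab('wrist');save('w5',w);print(proj(w,(.4515,-.266,.08)),proj(w,(.4505,-.268,.018)),dot(w,*[int(round(x)) for x in proj(w,(.4505,-.268,.018))]))
go(.452,-.266,.047)
E
```

```text
Traceback (most recent call last):
  File "h.py", line 37, in dot
    p=cv2.findNonZero(m&k)[:,0].mean(0);return p,ray(f,*p,z).round(4)
      ~~~~~~~~~~~~~~~~~~~~^^^^^
TypeError: 'NoneType' object is not subscriptable
```

View pics/w5.png

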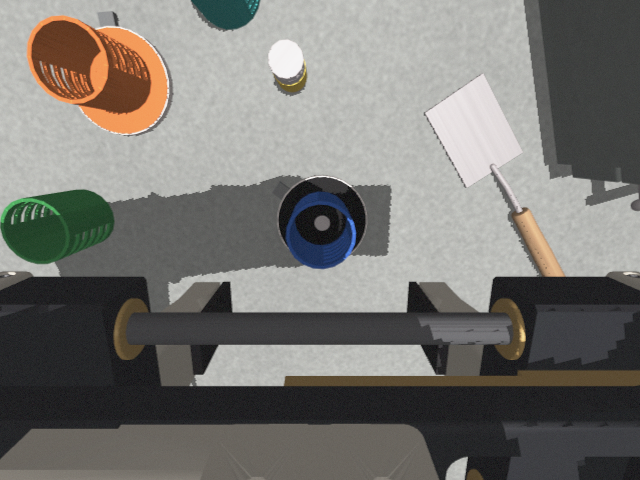

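The hub dot is at (322,223), the blue rim centre is near (321,235), and the orange shield stands on its base (top left).

```bash
python3 - <<'E'
from h import *
w=grab('wrist');print(proj(w,(.4515,-.266,.08)),proj(w,(.4505,-.268,.018)),ray(w,322,223,.018),ray(w,321,235.5,.08))
go(.452,-.266,.047)
E
```

```text
(np.float64(320.95738641151286), np.float64(237.8945204348329)) (np.float64(322.8090748139981), np.float64(223.607939103129)) [ 0.45135826 -0.2673824   0.018     ] [ 0.45352606 -0.26664961  0.08      ]
t 18.6 pos [ 0.452  -0.2659  0.1842] yaw -0.293 w 0.0872 -> delta [2.000e-03 1.000e-03 2.287e+00] turn 0
```

Call:
jog_arm(deltas=[[[0, 0, 0.6, 0], [0, 0, 1.1, 0], [0, 0, 1.5, 0], [0, 0, 1.8, 0], [0, 0, 2.1, 0], [0, 0, 2.28, 0], [0, 0, 2.28, 0]]])

```text
t: 19.48
eef_pos: [0.4514, -0.266, 0.0473]
ee_rot: [3.141, 0.002, -0.293]
force: [0.1, -0.4, 0.5]
width: 0.0868
gripper_force: 0.0
```

Call:
jog_arm(deltas=[[[0, 0, 0, 0], [0, 0, 0, 0], [0, 0, 0, 0], [0, 0, 0, 0], [0, 0, 0, 0], [0, 0, 0, 0], [0, 0, 0, 0], [0, 0, 0, 0]]], grip=50, squeeze=15)

```text
t: 20.48
eef_pos: [0.4519, -0.2667, 0.0484]
ee_rot: [3.141, -0.001, -0.294]
force: [-0.1, -2.3, 5.4]
width: 0.0593
gripper_force: 15.0
```

Call:
jog_arm(deltas=[[[0, 0, -0.2, 0], [0, 0, -0.6, 0], [0, 0, -1.1, 0], [0, 0, -1.6, 0], [0, 0, -2.0, 0], [0, 0, -2.0, 0]]])

```text
t: 21.22
eef_pos: [0.4526, -0.2665, 0.1702]
ee_rot: [-3.141, -0.004, -0.294]
force: [-0.4, -0.3, -1.1]
width: 0.0594
gripper_force: 15.0
```

```bash
python3 - <<'E'
from h import *
go(.401,.2655,.168)
E
```

```text
t 21.23 pos [ 0.4526 -0.2665  0.1702] yaw -0.294 w 0.0594 -> delta [-3.39  -8.238  0.029] turn 0
```

Call:
jog_arm(deltas=[[[-0.1, -0.3, 0, 0], [-0.35, -0.9, 0, 0], [-0.65, -1.6, 0, 0], [-0.95, -2.3, 0, 0], [-1.25, -3.0, 0, 0], [-1.55, -3.7, 0, 0], [-1.7, -4.12, 0, 0], [-1.7, -4.12, 0, 0]]])

```text
t: 22.22
eef_pos: [0.4248, 0.0012, 0.1674]
ee_rot: [3.141, 0.001, -0.291]
force: [0.4, -0.4, -1.4]
width: 0.0599
gripper_force: 15.0
```

Call:
jog_arm(deltas=[[[-0.1, -0.3, 0, 0], [-0.35, -0.9, 0, 0], [-0.65, -1.6, 0, 0], [-0.95, -2.3, 0, 0], [-1.25, -3.0, 0, 0], [-1.55, -3.7, 0, 0], [-1.69, -4.12, 0, 0], [-1.69, -4.12, 0, 0]]])

```text
t: 23.22
eef_pos: [0.4, 0.2664, 0.1673]
ee_rot: [3.14, 0.001, -0.293]
force: [-0.4, -0.6, -1.3]
width: 0.0595
gripper_force: 15.0
```

```bash
python3 - <<'E'
from h import *
f=grab('top')
go(.4012,.2655,.049);print(arm.get_state()['gripper_force'])
E
```

```text
t 23.27 pos [0.3999 0.2653 0.1673] yaw -0.293 w 0.0593 -> delta [ 0.022 -0.012  1.971] turn 0
14.996327455155551
```

Call:
jog_arm(deltas=[[[0.02, 0, 0.6, 0], [0.02, 0, 1.2, 0], [0.02, 0, 1.5, 0], [0.02, 0, 1.7, 0], [0.02, 0, 1.85, 0], [0.02, 0, 1.92, 0], [0.02, 0, 1.96, 0], [0.02, 0, 1.97, 0]]])

```text
t: 24.28
eef_pos: [0.4014, 0.2656, 0.0501]
ee_rot: [-3.141, -0.0, -0.294]
force: [0.4, -0.1, -1.2]
width: 0.0592
gripper_force: 15.0
```

Call:
jog_arm(deltas=[[[0, 0, 0.01, 0], [0, 0, 0.01, 0]]])

```text
t: 24.52
eef_pos: [0.4013, 0.2655, 0.0494]
ee_rot: [-3.141, -0.0, -0.294]
force: [-0.9, -0.6, -0.1]
width: 0.0599
gripper_force: 15.0
```

Call:
jog_arm(deltas=[[[0, 0, 0.01, 0], [0, 0, 0.02, 0], [0, 0, 0.02, 0]]])

```text
t: 24.9
eef_pos: [0.4014, 0.2654, 0.0484]
ee_rot: [-3.141, -0.0, -0.294]
force: [-1.7, -0.7, 3.9]
width: 0.0592
gripper_force: 15.0
```

Call:
jog_arm(deltas=[[[0, 0, 0, 0], [0, 0, 0, 0], [0, 0, 0, 0], [0, 0, 0, 0], [0, 0, 0, 0], [0, 0, 0, 0]]], grip=87)

```text
t: 25.65
eef_pos: [0.4012, 0.2653, 0.048]
ee_rot: [3.142, 0.0, -0.294]
force: [-0.3, -0.4, 0.1]
width: 0.0871
gripper_force: 0.0
```

Call:
jog_arm(deltas=[[[0, 0, -0.3, 0], [0, 0, -0.8, 0], [0, 0, -1.4, 0], [0, 0, -2.0, 0], [0, 0, -2.3, 0], [0, 0, -2.3, 0]]])

```text
t: 26.4
eef_pos: [0.4018, 0.2661, 0.1874]
ee_rot: [-3.139, -0.001, -0.294]
force: [-0.2, -0.8, -0.4]
width: 0.0871
gripper_force: 0.0
```

```bash
python3 - <<'E'
from h import *
f=grab('top');print('black base',dot(f,471,278),circ(f,hull(mask(f,'black',471,278,36)),.01,.048))
go(.5958,.1332,.185)
E
```

```text
black base (array([471.01818182, 277.85454545]), array([ 0.4505, -0.2681,  0.018 ])) (array([ 0.4525, -0.2695]), np.float64(0.0033))
t 26.45 pos [0.4012 0.2655 0.1862] yaw -0.294 w 0.0873 -> delta [3.743 1.171 0.019] turn 0
```

Now the black shield on the plate.

Call:
jog_arm(deltas=[[[0.9, 0.3, 0, 0], [1.8, 0.6, 0, 0], [2.6, 0.85, 0, 0], [3.4, 1.1, 0, 0], [3.74, 1.17, 0, 0], [3.74, 1.17, 0, 0], [3.74, 1.17, 0, 0]]])

```text
t: 27.32
eef_pos: [0.5948, 0.1336, 0.1854]
ee_rot: [3.141, 0.001, -0.294]
force: [-1.0, 0.8, -0.4]
width: 0.087
gripper_force: 0.0
```

Call:
jog_arm(deltas=[[[0, 0, 0.6, 0], [0, 0, 1.1, 0], [0, 0, 1.5, 0], [0, 0, 1.8, 0], [0, 0, 2.1, 0], [0, 0, 2.3, 0], [0, 0, 2.3, 0]]])

```text
t: 28.2
eef_pos: [0.5948, 0.1336, 0.0476]
ee_rot: [3.141, 0.001, -0.293]
force: [-0.3, -0.2, -0.2]
width: 0.087
gripper_force: 0.0
```

Call:
jog_arm(deltas=[[[0, 0, 0, 0], [0, 0, 0, 0], [0, 0, 0, 0], [0, 0, 0, 0], [0, 0, 0, 0], [0, 0, 0, 0], [0, 0, 0, 0], [0, 0, 0, 0]]], grip=50, squeeze=15)

```text
t: 29.2
eef_pos: [0.5959, 0.133, 0.0484]
ee_rot: [3.142, -0.0, -0.294]
force: [-0.3, -2.4, 5.1]
width: 0.0599
gripper_force: 15.1
```

Call:
jog_arm(deltas=[[[0, 0, -0.2, 0], [0, 0, -0.6, 0], [0, 0, -1.1, 0], [0, 0, -1.6, 0], [0, 0, -2.0, 0], [0, 0, -2.0, 0]]])

```text
t: 29.95
eef_pos: [0.5969, 0.134, 0.1706]
ee_rot: [-3.138, -0.003, -0.293]
force: [0.2, -0.1, -1.7]
width: 0.0596
gripper_force: 15.0
```

```bash
python3 - <<'E'
from h import *
go(.451,-.268,.168)
E
```

```text
t 29.95 pos [0.5969 0.134  0.1706] yaw -0.293 w 0.0596 -> delta [-0.389  7.117  0.019] turn 0
```

Call:
jog_arm(deltas=[[[0, 0.3, 0, 0], [-0.05, 0.8, 0, 0], [-0.1, 1.5, 0, 0], [-0.15, 2.2, 0, 0], [-0.2, 2.8, 0, 0], [-0.2, 3.4, 0, 0], [-0.2, 3.6, 0, 0], [-0.2, 3.6, 0, 0]]])

```text
t: 30.95
eef_pos: [0.5207, -0.0714, 0.1679]
ee_rot: [3.141, 0.0, -0.296]
force: [0.9, 0.2, -0.9]
width: 0.0596
gripper_force: 15.0
```

Call:
jog_arm(deltas=[[[0, 0.3, 0, 0], [-0.05, 0.8, 0, 0], [-0.1, 1.5, 0, 0], [-0.15, 2.2, 0, 0], [-0.19, 2.8, 0, 0], [-0.19, 3.3, 0, 0], [-0.19, 3.52, 0, 0], [-0.19, 3.52, 0, 0]]])

```text
t: 31.95
eef_pos: [0.4494, -0.2693, 0.1678]
ee_rot: [-3.142, 0.0, -0.295]
force: [1.1, 0.1, -0.3]
width: 0.0597
gripper_force: 15.0
```

```bash
python3 - <<'E'
from h import *
f=grab('top')
go(.451,-.268,.0485)
E
```

```text
t 32.0 pos [ 0.4496 -0.2688  0.1679] yaw -0.294 w 0.0595 -> delta [ 0.019 -0.02   1.989] turn 0
```

Call:
jog_arm(deltas=[[[0.02, -0.02, 0.6, 0], [0.02, -0.02, 1.2, 0], [0.02, -0.02, 1.5, 0], [0.02, -0.02, 1.7, 0], [0.02, -0.02, 1.85, 0], [0.02, -0.02, 1.92, 0], [0.02, -0.02, 1.96, 0], [0.02, -0.02, 1.98, 0]]])

```text
t: 33.0
eef_pos: [0.4513, -0.2682, 0.0496]
ee_rot: [-3.142, -0.001, -0.294]
force: [0.2, -0.2, -0.7]
width: 0.0594
gripper_force: 15.0
```

Call:
jog_arm(deltas=[[[0, 0, 0.01, 0], [0, 0, 0.02, 0], [0, 0, 0.02, 0]]])

```text
t: 33.38
eef_pos: [0.4515, -0.2683, 0.0485]
ee_rot: [3.141, -0.001, -0.294]
force: [-0.5, -1.0, 2.6]
width: 0.0594
gripper_force: 15.0
```

Contact. I'll release, rise and back off so all three are visible.

Call:
jog_arm(deltas=[[[0, 0, 0, 0], [0, 0, 0, 0], [0, 0, 0, 0], [0, 0, 0, 0], [0, 0, 0, 0], [0, 0, 0, 0]]], grip=87)

```text
t: 34.12
eef_pos: [0.4511, -0.2681, 0.0481]
ee_rot: [3.142, 0.0, -0.294]
force: [-0.0, 0.2, -0.4]
width: 0.0869
gripper_force: 0.0
```

Call:
jog_arm(deltas=[[[0, 0, -0.3, 0], [0, 0, -0.8, 0], [0, 0, -1.4, 0], [0, 0, -2.0, 0], [0, 0, -2.3, 0], [0, 0, -2.3, 0]]])

```text
t: 34.88
eef_pos: [0.4519, -0.2683, 0.1875]
ee_rot: [-3.141, -0.003, -0.294]
force: [0.6, 0.7, 0.3]
width: 0.0871
gripper_force: 0.0
```

Call:
jog_arm(deltas=[[[0, -0.8, 0, 0], [0, -1.6, 0, 0], [0, -2.4, 0, 0], [0, -3.2, 0, 0], [0, -4.0, 0, 0], [0, -4.0, 0, 0], [0, -4.0, 0, 0]]])

```text
t: 35.75
eef_pos: [0.5199, -0.0384, 0.185]
ee_rot: [3.141, 0.002, -0.293]
force: [-0.3, -0.9, -0.0]
width: 0.0872
gripper_force: 0.0
```

```bash
python3 - <<'E'
from h import *
f=grab('top');s=grab('scene');save('s9',s)
for a in((393,178),(183,303),(471,278)):
    try:print(dot(f,*a))
    except Exception:print('no dot')
t=[cv2.resize(f['img'][v-38:v+38,u-38:u+38],(390,290)) for u,v in((393,178),(183,303),(472,278))]+[cv2.resize(s['img'],(390,290))]
cv2.imwrite('pics/end.png',cv2.cvtColor(np.vstack([np.hstack(t[:2]),np.hstack(t[2:])]),cv2.COLOR_RGB2BGR))
E
```

```text
no dot
no dot
(array([471.51724138, 277.84482759]), array([ 0.4505, -0.2691,  0.018 ]))
```

View pics/end.png

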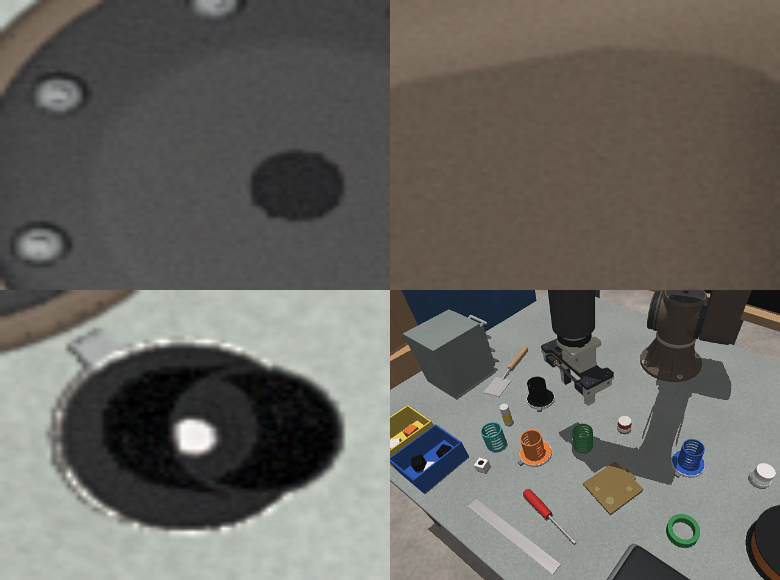

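All three shields stand upright on their own bases, the plate is empty and the bystanders have not moved. Each shield was released within about 2 mm of its base centre. Handing in.

```bash
python3 -c "
from h import *
print(arm.job_done())"
```

```text
the job is handed in; nothing more can be done
None
```

I handed the job in at about 36 s: the last picture shows all three shields upright on the bases of their own colours, each released within about 2 mm of centre by arm position. The black one went via the build plate; the verdict was not shown.

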